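# Upturn the enamel pot as a plinth for the toy truck

## Robot

A 7-joint arm with a two-finger parallel gripper is mounted at the origin on the work surface. World frame = base frame: x ahead of the robot, y to its left, z up, the work surface at z = 0. Lengths are in m, angles in rad, forces in N, time in s.
With the tool pointing down it reaches from about 0.375 to 0.925 m from the base axis. Payload 3.1 kg.
Tool frame: the origin (TCP) lies between the finger pads; the fingertips stand 19 mm ahead of it and the grasp point (between the pads) is the TCP; z points along the fingers, y is the direction in which the jaws open and shut (so a half turn about z gives the same grasp; the last joint's range is limited). The gripper opens to 85 mm and grips with 20 to 120 N. Pads are 22 mm wide; open, the fingers measure 114 mm over their backs; the gripper's body (76 mm by 85 mm) begins 54 mm behind the grasp point. The pads swing forward as they close: fully open they stand 13 mm farther back than shut.
Start: joints at [-0.098, 0.383, 0.044, 1.598, -0.018, 1.161, -0.05], TCP at [0.65, 0, 0.25] pointing down, gripper open.
Joint ranges: [-2.61, 2.61], [-0.41, 2.15], [-1.48, 1.57], [0, 2.5], [-1.57, 4.71], [0.05, 1.97], [-2.85, 2.85]. Speed limits (rad/s): [2.79, 2.79, 3.14, 3.14, 3.14, 3.14, 3.14].

## Interface

Orientations are given as a unit quaternion [x, y, z, w].
In Python, from bench import move_ptp, movel, move_j, move_gripper, pause, inverse_kinematics, read_camera, camera_params, MotionError, sign_off, look_for, tip_of, read_time_s, read_qpos, read_joint_vel, read_effort, read_eef_pos, read_tcp_rot, read_ft_force, read_ft_torque, read_finger_gap gives the robot as it stands. Calls block until the motion is done:
- move_ptp(position, orientation): joint-space move of the TCP to a pose.
- movel(position, orientation=None, speed=0.15): straight line of the TCP; orientation=None keeps the orientation; speed is the mean speed in m/s.
- move_j(angles): joint-space move.
- move_gripper(opening, effort=None): finger opening in m; effort is the grip in N (None keeps the last); returns when the fingers have stopped.
- pause(seconds).
- inverse_kinematics(position, orientation): joint angles nearest the present ones, or None.
- read_camera(name): name is "scene" or "side" or "wrist"; returns the picture (480x640x3 uint8, red, green, blue); there is no depth.
- camera_params(name): a dict with "K" (3x3 intrinsics, pixels), "dist_coeffs" ([k1, k2, p1, p2, k3] as OpenCV has them; the pictures are not rectified), "camera_from_world" (4x4, takes a point from world to camera coordinates). Camera axes: x right, y down, z forward; pixel columns grow to the right and rows downward; lengths in m; the calibration is good to about 2 mm. A picture is of the moment at which its call begins: read the wrist's pose just before it. camera_params takes no time and is no camera call; for the wrist camera it gives the pose at the moment of the call.
A pose or a line that the arm cannot do raises MotionError and nothing moves.
- sign_off(): hands the job in, once; it reports no verdict.
Trained networks look in the newest picture that a camera, given by its name, has taken for a name from the list of things; names that differ only in an ending like _2 or _b are one class to them, and where a whole thing is asked for, a point or a joint stands for the part that bears it (a point fixed in the world has none). Each returns a list of dicts, best first, with "confidence" (0 to 1); they miss things now and then, are a little off and sometimes report something else, mostly with a low value. They report only what shows in the picture. A call takes as long as a camera call. They do not tell look-alikes from the thing itself.
- look_for(camera, name): "at" ([column, row] in pixels, amid what is visible of it).
- tip_of(camera, name): "at" ([column, row] in pixels: a listed point, or the origin of a listed thing).
Readings, each from a call of its own:
- read_time_s(): time.
- read_qpos(): joint angles.
- read_joint_vel(): joint speeds.
- read_effort(): joint torques, N m.
- read_eef_pos(): TCP position.
- read_tcp_rot(): TCP orientation.
- read_ft_force(): force on the tool from outside, world axes, zero at the start.
- read_ft_torque(): the same for the moment, N m.
- read_finger_gap(): finger opening in m.
Only numpy, scipy, OpenCV 4.12 (cv2) and the standard library are available. Lean on these libraries where they do the work, as an engineer would, in place of code of your own. Each camera call takes 0.05 s, during which the arm holds its last target. There are 200 camera calls.

## Task

Make a little display at the market stall: turn the square white pot over so that it stands mouth-down on the black rubber mat, and then set the blue and yellow toy truck on its wheels in the middle of the pot's upturned bottom. Drop neither of them, and leave the other goods where they are.

Things in the scene. Friction and masses are not known exactly. Their poses are not given: they have to be found in the camera images.
- pot: Square white enamelled pot, blue rim, no lid or handle: 86 x 86 mm outside, 90 mm tall, walls and bottom 4 mm, about 0.3 kg, centre of mass about 35 mm from its bottom. Starts mouth-up on the mat, its sides within 0.1 rad of the mat's sides. Origin: centre of the underside of its bottom; x, y parallel to its sides; z from bottom to mouth (up at the start, down at the end).
- pot_mouth (a point): Centre of the pot's open mouth, 90 mm from its origin along its z. A finger pushing a side of the pot 65 to 80 mm above the mat, moving up and forward with it, tips the pot over its leading bottom edge, which stays put on the rubber; past about 50 degrees it falls onto its side, mouth forward. The same again turns it onto its mouth, some 176 mm along.
- mat: Black rubber mat, fixed to the table, 190 mm (its x) by 490 mm (its y), 4 mm thick, with a thin grey line round the edge. Origin: centre of its underside, on the table (z = 0); top at z = 4 mm. Very grippy (friction about 1.1, against 0.6 for the table and other things).
- truck: Loose blue toy truck, yellow cab, in a row of three toys beyond the mat, in any order. 96 mm long (x to its front), 44 mm wide, cab 61 mm high; wheels fixed. Origin: centre of its footprint, under the wheels. Flat blue load-box sides 44 mm apart at 22 to 44 mm height, from 48 mm behind to 12 mm ahead of the origin (chassis below, 42 mm): grip across the width, above the origin. About 0.25 kg.
- car: Loose, wheels do not turn. Origin: centre of its footprint on the surface it stands on; x points to its front, z up. Red toy car, 90 x 44 mm, 43 mm high; bystander in the row of toys.
- bus: Loose, wheels do not turn. Origin: centre of its footprint on the surface it stands on; x points to its front, z up. Green toy bus, 100 x 44 mm, 55 mm high; bystander in the row of toys.
- green_bottle: Green glass bottle, 68 mm across, 200 mm tall, standing at the left; bystander. Origin: centre of its underside.
- mug: Blue mug, 76 mm across, 80 mm tall, standing at the right; bystander. Origin: centre of its underside.
- bowl: Metal bowl, 140 mm across, 55 mm tall, at the far right; bystander. Origin: centre of its underside.
- hammer: Hammer with a wooden handle lying at the near right; bystander. Origin: at the tool, on the table.
- wrench: Steel wrench lying at the near left; bystander. Origin: at the tool, on the table.
Mind the look-alikes: they are no part of the job. Several things look just like the truck: the one meant starts farthest to the robot's left.

How it is judged:
By the outcome, as a careful person would: the job done as asked, in the order asked, and still so for the second after the job is handed in, with the robot touching nothing.
It also fails if it takes over 72 s, if anything falls off the work surface, if the arm or the gripper's body presses on something with over 40 N, if the wrist force passes 120 N, or if a joint passes its speed limit or range.

## Working session

There is one attempt and no reset: what is moved stays moved. The work goes in short steps, each a Python script; the robot and the scene stay as the last script left them, time stands still between calls to the robot, and variables do not carry over. Pictures are saved under pics/ and viewed, about 8 in all and at most 12, crops included, and the job is handed in when it is done.

```bash
mkdir -p pics; ls; cat > h.py <<'E'
import numpy as np, cv2
from scipy.spatial.transform import Rotation as R
from bench import *
def save(cam,fn,im=None):
    im=read_camera(cam) if im is None else im
    cv2.imwrite('pics/'+fn,im[:,:,::-1]); return im
def ray(P,px):
    d=cv2.undistortPoints(np.array([[px]],float),P['K'] if isinstance(P['K'],np.ndarray) else np.array(P['K']),np.array(P['dist_coeffs']))[0,0]
    T=np.array(P['camera_from_world']); Rm=T[:3,:3]; c=-Rm.T@T[:3,3]
    return c,Rm.T@np.array([d[0],d[1],1])
def onz(P,px,z):
    c,v=ray(P,px); return c+v*(z-c[2])/v[2]
def proj(P,X):
    T=np.array(P['camera_from_world'])
    r=cv2.Rodrigues(T[:3,:3])[0]
    return cv2.projectPoints(np.array(X,float).reshape(-1,1,3),r,T[:3,3],np.array(P['K']),np.array(P['dist_coeffs']))[0][:,0]
def down(yaw):  # tool z down, tool y at angle yaw+90deg... tool x along yaw
    x=np.array([np.cos(yaw),np.sin(yaw),0]); z=np.array([0,0,-1]); y=np.cross(z,x)
    return R.from_matrix(np.column_stack([x,y,z])).as_quat()
E
python3 - <<'E'
from h import *
for cam in ['scene','side','wrist']:
    save(cam,cam+'1.png')
    P=camera_params(cam); T=np.array(P['camera_from_world']); print(cam,np.round(-T[:3,:3].T@T[:3,3],3),np.round(T[2,:3],2))
    for n,z in [('pot',.004),('pot_mouth',.094),('mat',0),('truck',0),('car',0),('bus',0),('mug',0),('green_bottle',0)]:
        for d in tip_of(cam,n)[:4]:
            print(n,np.round(d['at'],0),round(d['confidence'],2),np.round(onz(P,d['at'],z)[:2],3))
print(read_tcp_rot(),read_time_s())
E
cd pics; python3 -c "
import cv2,numpy as np
a=[cv2.imread(f'{c}1.png') for c in('scene','side')]
cv2.imwrite('m.png',np.vstack([cv2.resize(x,(400,300)) for x in a]))"
```

```text
pics
scene [1.159 0.84  0.918] [-0.5  -0.61 -0.61]
pot [320. 238.] 0.97 [ 0.447 -0.021]
pot_mouth [316. 209.] 0.95 [ 0.439 -0.044]
mat [324. 245.] 0.75 [0.454 0.005]
truck [268. 283.] 0.8 [0.667 0.026]
car [224. 244.] 0.64 [ 0.668 -0.189]
car [188. 202.] 0.63 [ 0.645 -0.45 ]
bus [311. 324.] 0.84 [0.67  0.209]
mug [226. 185.] 0.91 [ 0.497 -0.454]
mug [280. 168.] 0.42 [ 0.293 -0.422]
green_bottle [420. 354.] 0.89 [0.539 0.441]
side [0.079 0.706 0.972] [ 0.35 -0.56 -0.75]
pot [336. 245.] 0.72 [ 0.451 -0.023]
pot_mouth [339. 223.] 0.9 [ 0.448 -0.028]
mat [328. 256.] 0.96 [0.454 0.023]
truck [325. 172.] 0.93 [ 0.647 -0.289]
truck [266. 223.] 0.92 [0.677 0.012]
car [303. 187.] 0.8 [ 0.668 -0.182]
bus [219. 269.] 0.82 [0.687 0.221]
mug [387. 158.] 0.7 [ 0.501 -0.466]
green_bottle [209. 358.] 0.88 [0.535 0.438]
wrist [0.65  0.074 0.374] [-0.   -0.29 -0.96]
pot [ 94. 233.] 0.72 [ 0.449 -0.032]
pot_mouth [ 30. 270.] 0.94 [ 0.45  -0.033]
mat [ 90. 186.] 0.91 [0.45  0.009]
truck [338. 183.] 0.68 [0.667 0.012]
car [340. 374.] 0.58 [ 0.672 -0.182]
[ 7.07101859e-01  7.07111703e-01 -8.68410680e-06 -2.15277398e-05] 1.35
```

View pics/scene1.png

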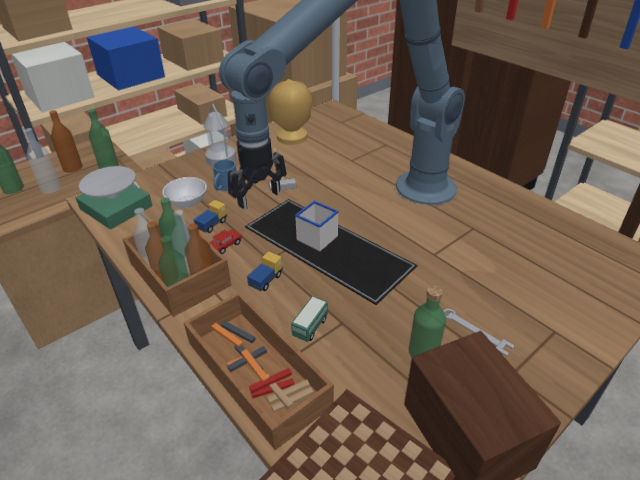

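View pics/side1.png

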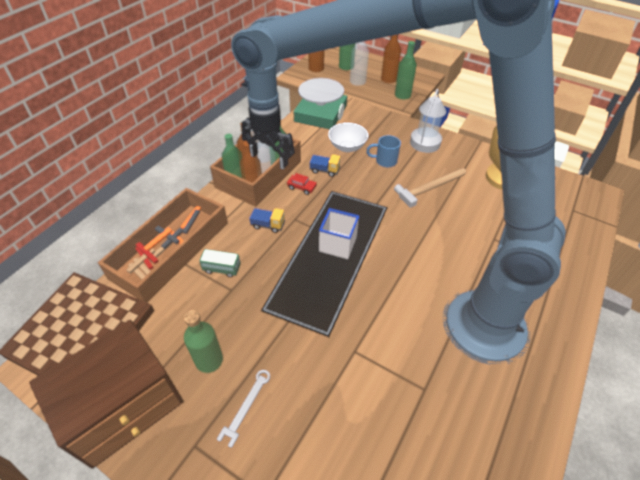

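Scene and side views: two trucks show, at side px (266,219) → y≈+0.01 and (325,164) → y≈−0.29. The left one (+y) is the one meant. The pot is at about (0.449, −0.03), and tipping it towards +y keeps it on the mat. Next I'll take a close wrist view of the pot, fit the rim, and crop the truck.

```bash
cat >> h.py <<'E'
def rimfit(P,im,z,c,r=.09):
    hsv=cv2.cvtColor(im,cv2.COLOR_RGB2HSV)
    m=(hsv[...,0]>100)&(hsv[...,0]<130)&(hsv[...,1]>110)&(hsv[...,2]>60)
    v,u=np.nonzero(m); pts=np.array([onz(P,(a,b),z)[:2] for a,b in zip(u,v)])
    pts=pts[np.abs(pts-c).max(1)<r]
    return len(pts),cv2.minAreaRect((pts*1000).astype(np.float32))
E
python3 - <<'E'
from h import *
a=cv2.imread('pics/side1.png')[:,:,::-1]; s=cv2.imread('pics/scene1.png')[:,:,::-1]
P=camera_params('side')
print('mat',[np.round(onz(P,p,.004)[:2],3) for p in [(333,194),(386,208),(328,332),(263,309)]])
Ps=camera_params('scene')
print(rimfit(P,a,.094,[.449,-.03])); print(rimfit(Ps,s,.094,[.449,-.03]))
w=cv2.imread('pics/wrist1.png'); cv2.imwrite('pics/w1b.png',w)
move_gripper(0.0,40)
move_ptp([.47,-.06,.36],down(np.pi/2))
im=save('wrist','w2.png'); P=camera_params('wrist')
print(rimfit(P,im,.094,[.449,-.03]))
for n,z in [('pot',.004),('pot_mouth',.094),('truck',0)]:
  print(n,[(np.round(onz(P,d['at'],z),3),round(d['confidence'],2)) for d in tip_of('wrist',n)])
cv2.imwrite('pics/m2.png',np.hstack([cv2.resize(w[110:300,220:420],(400,380)),cv2.resize(im[:,:,::-1],(400,380))]))
print(read_time_s(),read_tcp_rot())
E
```

```text
mat [array([ 0.567, -0.203]), array([ 0.395, -0.236]), array([0.329, 0.231]), array([0.504, 0.262])]
(217, ((451.53204345703125, -29.976497650146484), (90.06852722167969, 92.38838958740234), 12.039583206176758))
(221, ((451.9759216308594, -28.808185577392578), (90.5381851196289, 91.97872161865234), 11.879141807556152))
(2298, ((449.2996520996094, -31.89688491821289), (88.60541534423828, 88.7529525756836), 12.433160781860352))
pot [(array([ 0.446, -0.029,  0.004]), 0.95)]
pot_mouth [(array([ 0.452, -0.034,  0.094]), 0.85)]
truck [(array([0.665, 0.01 , 0.   ]), 0.92)]
3.2 [ 7.06607443e-01  7.07604990e-01 -7.74829548e-04 -7.06307794e-04]
```

View pics/m2.png

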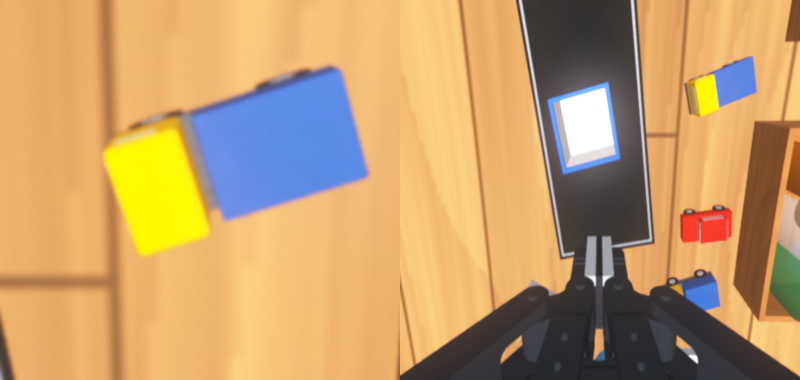

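Left panel is the target truck from the wrist: cab towards the robot, slightly yawed, at about (0.665, 0.01). Right panel shows the pot on the mat. Both match the network results. Mat yaw is ≈0.13 rad and pot yaw ≈0.217 rad (12.4°), so I start the first tip.

```bash
cat >> h.py <<'E'
def tip_over(c,yaw,L,hp=.074,end=58,half=.011):
    """c: footprint centre xy, tip along d=yaw+90deg, L footprint length along d"""
    d=np.array([-np.sin(yaw),np.cos(yaw)]); q=down(yaw+np.pi/2)
    piv=np.array(c)+d*L/2
    def tcp(th,lead=0.):
        a=np.arctan2(hp,-L)-th; r=np.hypot(L,hp)
        s,z=r*np.cos(a)-half+lead, r*np.sin(a)
        xy=piv+d*s; return [xy[0],xy[1],.004+z+.019]
    p0=tcp(0,-.03); move_ptp([p0[0],p0[1],.24],q); movel(p0,q,.2)
    f0=np.array(read_ft_force())
    movel(tcp(0,.001),q,.06)
    print('contact',np.round(np.array(read_ft_force())-f0,1))
    for t in range(8,end+1,10):
        movel(tcp(np.radians(t),.001),q,.08); print(t,np.round(np.array(read_ft_force())-f0,1))
    pause(.4)
    e=read_eef_pos(); movel([e[0]-d[0]*.02,e[1]-d[1]*.02,.26],q,.3)
E
python3 - <<'E'
from h import *
tip_over([.450,-.031],np.radians(12.4),.086)
save('side','s3.png'); save('scene','c3.png')
a=[cv2.imread('pics/s3.png')[120:360,200:440],cv2.imread('pics/c3.png')[120:360,220:460]]
cv2.imwrite('pics/m3.png',np.hstack([cv2.resize(x,(400,400)) for x in a])); print(read_time_s())
E
```

```text
contact [ 1.5 -3.1 -0.1]
8 [ 0.8 -2.4  0.6]
18 [ 0.4 -1.8 -0.4]
28 [ 0.3 -1.7 -0.5]
38 [ 0.8 -0.5  0.4]
48 [ 1.  -0.8  0.5]
58 [ 1.  -0.4 -0.4]
8.7417
```

View pics/m3.png

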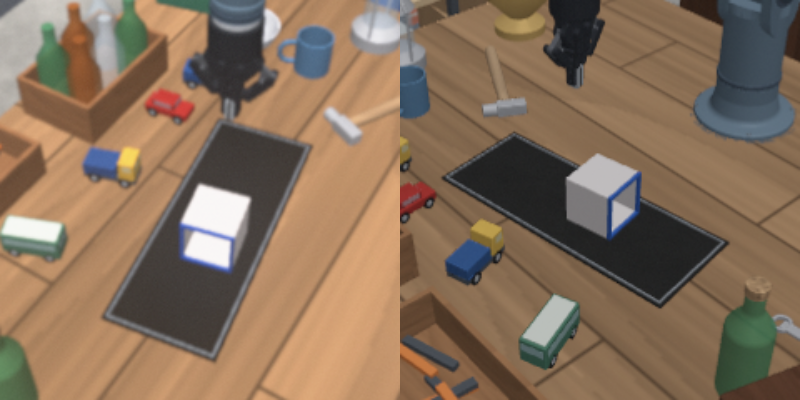

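The pot lies on its side, mouth forward (crop px about (215,230) and (603,195)). I'll fit a box silhouette in both views to refine its pose, then do the second tip.

```bash
cat >> h.py <<'E'
from scipy.optimize import minimize
def boxfit(views,c,yaw,dims):
    """views: (P,rgb). dims (across,along,height); box on mat. fit silhouette -> x,y,yaw,(1-IoU)"""
    B=np.array([[i,j,k] for i in(-.5,.5) for j in(-.5,.5) for k in(0,1)])*dims; M=[]
    def sil(P,p,S=4):
        X=np.column_stack([B[:,:2]@R.from_euler('z',p[2]).as_matrix()[:2,:2].T+p[:2],B[:,2]+.004])
        h=cv2.convexHull((proj(P,X)*S+S/2).astype(np.float32)); m=np.zeros((480*S,640*S),np.uint8)
        cv2.fillConvexPoly(m,np.round(h*16).astype(int),255,shift=4); return cv2.resize(m,(640,480),interpolation=cv2.INTER_AREA)/255.
    for P,im in views:
        roi=cv2.dilate((sil(P,[*c,yaw])>.5).astype(np.uint8),np.ones((17,17)))
        g=im.max(2); m=((g>70)&(roi>0)).astype(np.uint8)
        n,l,s,_=cv2.connectedComponentsWithStats(m); k=1+np.argmax(s[1:,4])
        h=cv2.convexHull(np.argwhere(l==k)[:,::-1].astype(np.int32)); o=np.zeros((480,640)); cv2.fillConvexPoly(o,h,1); M.append(o)
    cost=lambda p:np.mean([1-np.minimum(o,s).sum()/np.maximum(o,s).sum() for (P,_),o in zip(views,M) for s in [sil(P,p)]])
    r=minimize(cost,[*c,yaw],method='Nelder-Mead',options=dict(initial_simplex=[[*c,yaw],[c[0]+.01,c[1],yaw],[c[0],c[1]+.01,yaw],[*c,yaw+.1]],xatol=1e-4,fatol=1e-4))
    return r.x,r.fun
E
python3 - <<'E'
from h import *
V=[(camera_params(k),cv2.imread(f'pics/{f}3.png')[:,:,::-1]) for k,f in(('side','s'),('scene','c'))]
y=np.radians(12.4)
for v in (V,V[:1],V[1:]): p,f=boxfit(v,[.431,.055],y,[.086,.090,.086]); print(np.round(p,4),round(f,3))
p,f=boxfit(V,[.431,.055],y,[.086,.090,.086])
if f<.08 and np.hypot(*(p[:2]-[.431,.055]))<.015 and abs(p[2]-y)<.1:
    tip_over(p[:2],p[2],.090)
    V=[(camera_params(k),save(k,f'{k}4.png')) for k in('side','scene')]
    d=np.array([-np.sin(p[2]),np.cos(p[2])]); c=p[:2]+.088*d
    for v in (V,V[:1],V[1:]): print(np.round(boxfit(v,c,p[2],[.086,.086,.09]),4) if 0 else boxfit(v,c,p[2],[.086,.086,.09]))
    a=[V[0][1][120:360,200:440],V[1][1][120:360,220:460]]
    save('','m4.png',np.hstack([cv2.resize(x,(400,400)) for x in a]))
print(read_time_s())
E
```

```text
[ 0.4245  0.0534 -0.0546] 0.375
[ 0.4226  0.0597 -0.2444] 0.384
[0.4283 0.056  0.0899] 0.346
8.7417
```

```bash
python3 - <<'E'
from h import *
for k,f in(('side','s'),('scene','c')):
    P=camera_params(k); im=cv2.imread(f'pics/{f}3.png'); g=im.max(2)
    y=np.radians(12.4); B=np.array([[i,j,z] for i in(-.5,.5) for j in(-.5,.5) for z in(0,1)])*[.086,.09,.086]
    X=np.column_stack([B[:,:2]@R.from_euler('z',y).as_matrix()[:2,:2].T+[.431,.055],B[:,2]+.004])
    h=cv2.convexHull(proj(P,X).astype(np.float32))
    print(h[:,0].round().astype(int).tolist(), cv2.contourArea(h))
    x0,y0=h[:,0].min(0).astype(int)-12; x1,y1=h[:,0].max(0).astype(int)+12
    print(g[y0:y1:5,x0:x1:5])
E
```

```text
[[350, 238], [348, 258], [339, 283], [309, 275], [308, 255], [320, 230]] 1630.5540209552273
[[141 180 172 183 119  67  68  65  66  67  64  65  67  65]
 [180 149 166 156  78  68  69  68  66  69  69  66  65  66]
 [176 175 185 125  68  69  70  69  70  66  68  65  69  66]
 [177 183 131  73  84 250 243 170  89  66  68  70  69  68]
 [184 190 112  70 230 250 249 250 249 250 231  73  68  66]
 [192 113  67  77 250 249 249 249 249 249 250  70  71  70]
 [154  92  71 228 249 249 249 250 250 250 214  73  71  69]
 [124  69  70 243 249 250 249 249 250 250 148  71  70  74]
 [ 77  69  71 136 186 213 233 247 250 241 145  73  74 130]
 [ 70  66  69 135 249 249 250 233 207 152 112  75  74 107]
 [ 70  67  70 164 249 249 250 249 248 138  73  70 121 178]
 [ 70  70  72 224 247 249 249 249 244 137  71  71 109 189]
 [ 69  69  71  68  86 157 219 241 240  86  71 102 159 192]
 [ 65  65  67  68  67  67  70  69 117  68  71 123 192 188]
 [ 67  68  69  66  68  71  70  68  68  70  87 138 189 184]
 [ 66  66  67  68  69  70  69  67  70  68 135 191 184 183]]
[[364, 223], [363, 247], [345, 263], [319, 251], [319, 227], [3
[... 273 characters left out ...]
7  35  35  76 191 191 191 191 191 145 132 129 131]
 [ 36  36  34  34 191 191 191 191 191 190 191 168 134 131]
 [ 37  35  35 124 191 191 191 192 192 191 162 117 130 134]
 [ 36  34  35 124 124 123 180 191 191 162 123 110 133 129]
 [ 34  35  32 123 122 124 124 124 135 123 123 104  71 134]
 [ 35  34  35 124 124 123 124 123 111 191 165 100  35  67]
 [ 37  34  35 123 123 124 123 123 110 191 191  96  36  35]
 [ 35  33  36  34  78 123 124 123 114 185  72  38  35  33]
 [ 55  35  37  34  33  32  78 124 115  52  34  35  35  34]
 [110  83  34  35  35  35  35  36  50  34  34  33  33  34]
 [138 127  45 109  38  36  36  34  35  35  36  33  35  34]
 [131 134 133 123  34  75  35  34  35  33  35  35  34  34]]
```

The threshold was too low for the side view and wood sits behind the pot in the scene view. I'll switch the mask to white or blue by saturation and hue.

```bash
python3 - <<'E'
s=open('h.py').read()
s=s.replace("g=im.max(2); m=((g>70)&(roi>0)).astype(np.uint8)","""hsv=cv2.cvtColor(np.ascontiguousarray(im),cv2.COLOR_RGB2HSV).astype(int); H,S_,V_=hsv[...,0],hsv[...,1],hsv[...,2]
        m=((((V_>105)&(S_<50))|((H>100)&(H<130)&(S_>100)&(V_>75)))&(roi>0)).astype(np.uint8)""")
open('h.py','w').write(s)
E
cat > t2.py <<'E'
from h import *
V=[(camera_params(k),cv2.imread(f'pics/{f}3.png')[:,:,::-1]) for k,f in(('side','s'),('scene','c'))]
y=np.radians(12.4)
for v in (V[:1],V[1:],V): p,f=boxfit(v,[.431,.055],y,[.086,.090,.086]); print(np.round(p,4),round(f,3))
if f<.08 and np.hypot(*(p[:2]-[.431,.055]))<.015 and abs(p[2]-y)<.1:
    tip_over(p[:2],p[2],.090)
    V=[(camera_params(k),save(k,f'{k}4.png')) for k in('side','scene')]
    d=np.array([-np.sin(p[2]),np.cos(p[2])]); c=p[:2]+.088*d
    for v in (V[:1],V[1:],V): print(boxfit(v,c,p[2],[.086,.086,.09]))
    a=[V[0][1][120:360,200:440],V[1][1][120:360,220:460]]
    save('','m4.png',np.hstack([cv2.resize(x,(400,400)) for x in a]))
print(read_time_s())
E
python3 t2.py
```

```text
[0.4328 0.0551 0.1787] 0.073
[0.4291 0.0547 0.2029] 0.025
[0.4313 0.0563 0.1756] 0.061
contact [ 0.5 -5.9  2.8]
8 [ 0.1 -4.   4.4]
18 [-1.3 -4.   3.1]
28 [ 1.5 -1.1  0.5]
38 [ 1.  -0.7  0.6]
48 [0.5 0.3 0.2]
58 [0.8 0.5 0.1]
(array([0.41684752, 0.13863909, 0.16315546]), np.float64(0.06310463738938143))
(array([0.41127576, 0.14009845, 0.20069625]), np.float64(0.024763256469148565))
(array([0.41274358, 0.14069464, 0.20567733]), np.float64(0.06069443776292205))
13.9417
```

View pics/m4.png

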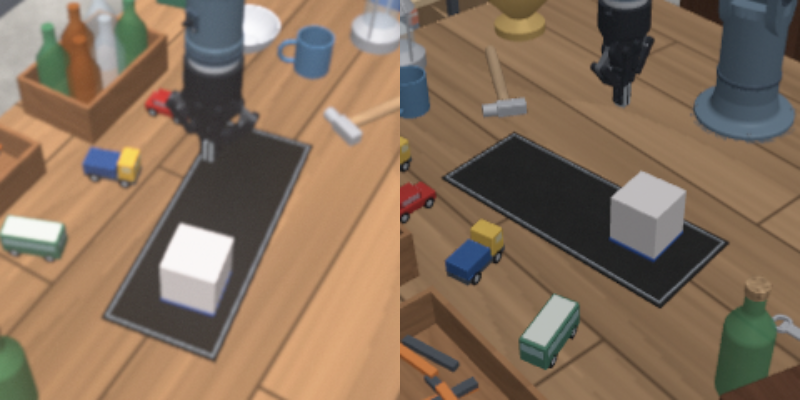

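The pot stands mouth-down, wholly on the mat (side crop (195,270), scene crop (648,215)), at about (0.412, 0.141) with yaw ≈0.2. Next I look at the truck from directly above.

```bash
cat >> h.py <<'E'
def crect(P,im,z,lo,hi,c,r):
    hsv=cv2.cvtColor(np.ascontiguousarray(im),cv2.COLOR_RGB2HSV)
    m=cv2.inRange(hsv,np.array(lo),np.array(hi))
    v,u=np.nonzero(m); pts=np.array([onz(P,a,z)[:2] for a in zip(u,v)])
    pts=pts[np.hypot(*(pts-c).T)<r]
    (cx,cy),s,a=cv2.minAreaRect((pts*1000).astype(np.float32))
    return np.array([cx,cy])/1000,np.round(s,1),a
E
python3 - <<'E'
from h import *
move_gripper(.085)
move_ptp([.665,-.06,.25],down(np.pi/2))
P=camera_params('wrist'); im=save('wrist','w5.png')
b=crect(P,im,.044,(100,110,90),(130,255,255),[.665,.01],.08); y=crect(P,im,.061,(20,120,120),(35,255,255),[.665,.01],.08)
print(b,y); v=y[0]-b[0]; print('heading',np.degrees(np.arctan2(v[1],v[0])))
print([(np.round(onz(P,d['at'],0),3),d['confidence']) for d in tip_of('wrist','truck')],read_time_s())
o=[d for d in proj(P,[[*b[0],.044],[*y[0],.061]])]; print(np.round(o))
u,w=np.round(o[0]).astype(int); save('','w5c.png',cv2.resize(im[max(0,w-110):w+110,u-110:u+110],(440,440)))
E
```

```text
(array([0.68230933, 0.01926266]), array([58.4, 42.2]), 17.816755294799805) (array([0.6464234 , 0.00620795]), array([ 62.5, 153.1]), 1.278839111328125)
heading -160.00943865130253
[(array([ 0.654, -0.294,  0.   ]), 0.64), (array([0.668, 0.012, 0.   ]), 0.58)] 15.9083
[[343. 105.]
 [293. 124.]]
```

View pics/w5c.png

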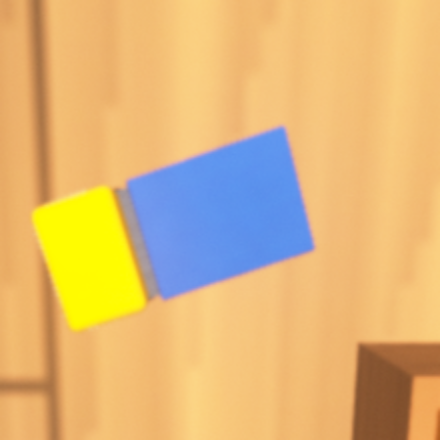

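Same truck from above (blue box at crop (220,212), cab (90,258)). The box fits 58×42 mm at 17.8°, giving the origin at (0.665, 0.014). I grasp it now.

```bash
python3 - <<'E'
from h import *
q=down(np.radians(17.8)); x,y=.6652,.0138
move_ptp([x,y,.14],q); movel([x,y,.036],q,.1); print(np.round(read_ft_force(),1))
move_gripper(.02,40); g=read_finger_gap(); print('gap',g,np.round(read_ft_force(),1))
if g>.038:
    movel([x,y,.2],q,.12); print(read_finger_gap(),np.round(read_ft_force(),1))
V=[(camera_params(k),save(k,f'{k}6.png')) for k in('side','scene')]
# pot top from scene, side at once more and wrist
for v in (V[:1],V[1:],V): print([np.round(t,4) for t in boxfit(v,[.412,.141],.2,[.086,.086,.09])])
print(read_time_s())
save('','m6.png',np.hstack([cv2.resize(V[0][1][60:360,180:480],(400,400)),cv2.resize(V[1][1][120:420,180:480],(400,400))]))
E
```

```text
[ 0.1 -0.3  0.1]
gap 0.043242328114620046 [-1.1  0.8  3.8]
0.043569542081212644 [-0.3 -0.3 -2.6]
[array([0.4168, 0.1386, 0.152 ]), np.float64(0.0651)]
[array([0.4111, 0.1399, 0.2044]), np.float64(0.0246)]
[array([0.4127, 0.1406, 0.2033]), np.float64(0.0609)]
20.325
```

View pics/m6.png

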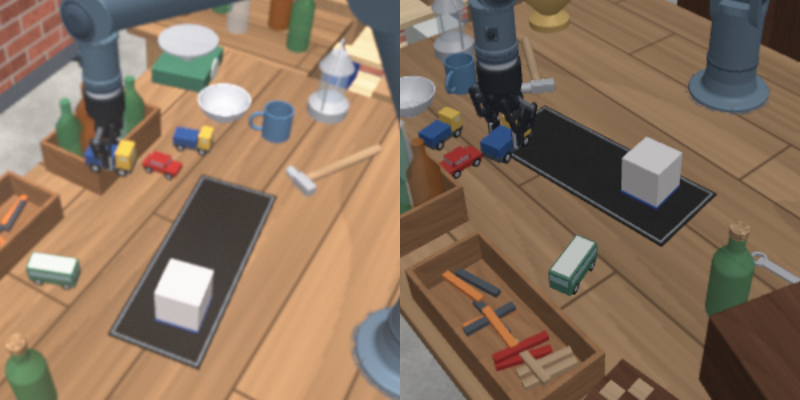

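The truck hangs level in the gripper (side crop (110,155)) and the gap and weight readings fit. I carry it over the pot and lower it with force checks.

```bash
python3 - <<'E'
from h import *
c=[.412,.1405]; q=down(.203)
move_ptp([.55,.08,.26],q); movel([*c,.24],q,.15); movel([*c,.140],q,.08); pause(.3)
f0=np.array(read_ft_force()); z=.134
while z>.124:
    movel([*c,z],q,.03); pause(.1); f=np.array(read_ft_force())-f0; print(round(z,4),np.round(f,1))
    if f[2]>1.5: break
    z-=.001
V=[(k,save(k,f'{k}7.png')) for k in('side','scene')]
save('','m7.png',np.hstack([cv2.resize(V[0][1][180:360,240:420],(400,400)),cv2.resize(V[1][1][130:310,260:440],(400,400))]))
print(read_eef_pos(),read_finger_gap(),read_time_s())
E
```

```text
0.134 [ 0.5  0.3 -0.5]
0.133 [ 1.2 -0.1  0.2]
0.132 [ 1.4 -0.3  0.5]
0.131 [ 0.5 -0.1 -0.1]
0.13 [-2.  -0.3  6.8]
[0.41220742 0.14054643 0.13059209] 0.04334616847283275 25.775
```

View pics/m7.png

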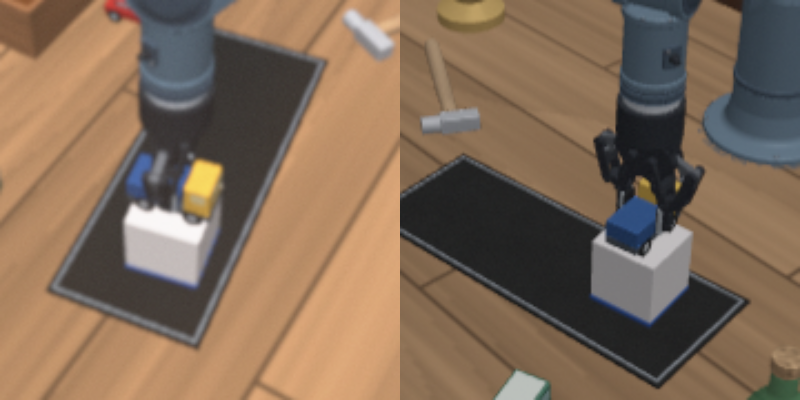

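Contact came at the expected height with the truck centred. I release in two steps, retreat and check.

```bash
python3 - <<'E'
from h import *
move_gripper(.05); move_gripper(.08); pause(.2)
e=read_eef_pos(); q=down(.203)
movel([e[0],e[1],.24],q,.1); move_ptp([.55,-.06,.33],down(np.pi/2)); pause(.3)
V=[(k,save(k,f'{k}8.png')) for k in('side','scene')]
P=camera_params('scene')
for k in('side','scene'):
    P=camera_params(k); print(k,[(np.round(onz(P,d['at'],.094),3),round(d['confidence'],2)) for d in tip_of(k,'truck')])
    b=crect(P,dict(V)[k],.134,(100,110,60),(130,255,255),[.43,.145],.06); print(b)
save('','m8.png',np.hstack([cv2.resize(V[0][1][180:360,240:420],(400,400)),cv2.resize(V[1][1][130:310,260:440],(400,400))]))
print(read_time_s(),np.round(read_ft_force(),1))
E
```

```text
side [(array([ 0.591, -0.194,  0.094]), 0.93), (array([0.417, 0.139, 0.094]), 0.79)]
(array([0.43058029, 0.148666  ]), array([60.1, 56. ]), 11.718815803527832)
scene [(array([ 0.705, -0.178,  0.094]), 0.96), (array([0.422, 0.16 , 0.094]), 0.87)]
(array([0.43678314, 0.15079329]), array([80.1, 55. ]), 14.010391235351562)
30.0583 [ 0.1 -0.1 -0. ]
```

View pics/m8.png

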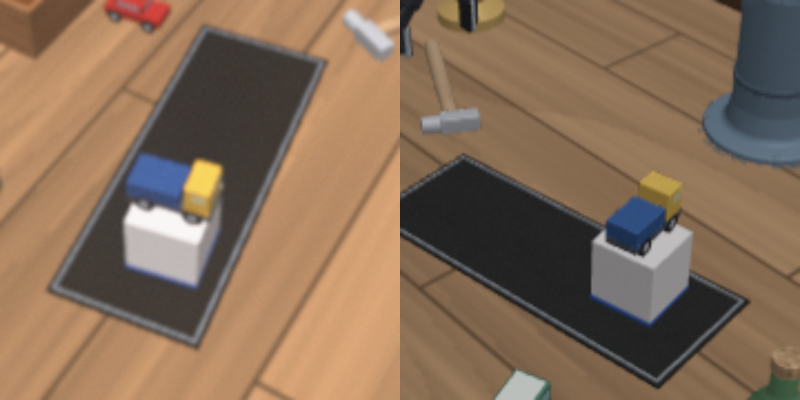

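The truck stands level on the pot. The scene network's origin is 2 cm off in y from the side view's, so I settle it with an overhead wrist view.

```bash
python3 - <<'E'
from h import *
move_ptp([.43,.05,.36],down(np.pi/2)); pause(.2)
P=camera_params('wrist'); im=save('wrist','w9.png')
print(np.round(-np.array(P['camera_from_world'])[:3,:3].T@np.array(P['camera_from_world'])[:3,3],3))
b=crect(P,im,.138,(100,110,90),(130,255,255),[.43,.145],.06); print(b)
a=np.radians(b[2]); print('origin',b[0]-.018*np.array([np.cos(a),np.sin(a)]))
V=[(P,im)]
t=proj(P,[[.412,.1405,.1]])[0].astype(int); u,w=t
s=.043*np.array([[1,1],[1,-1],[-1,-1],[-1,1]])@R.from_euler('z',.203).as_matrix()[:2,:2].T+[.412,.1405]
im=im.copy(); cv2.polylines(im,[np.round(proj(P,np.c_[s,[.094]*4])).astype(int)],True,(255,0,0),1)
save('','w9c.png',cv2.resize(im[max(0,w-100):w+100,max(0,u-100):u+100],None,fx=2.5,fy=2.5)); print(t,read_time_s())
E
```

```text
[0.431 0.122 0.483]
(array([0.43119135, 0.14283058]), array([58.7, 43.9]), 12.935025215148926)
origin [0.4136481  0.13880135]
[295  86] 31.0083
```

View pics/w9c.png

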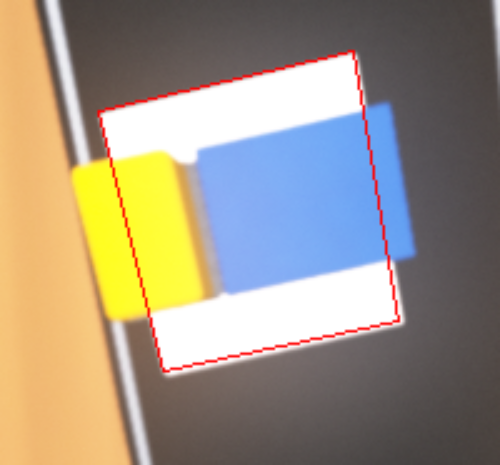

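From overhead the truck origin is at (0.414, 0.139), about 2 mm from the pot centre. The white pot top matches its predicted outline (red), and truck and pot are aligned. I hand in.

```bash
python3 -c "
from bench import *
print(read_time_s(),sign_off())"
```

```text
the job is handed in; nothing more can be done
31.0083 None
```

The pot now stands mouth-down on the mat with the blue and yellow truck on its wheels in the middle of the upturned bottom. I handed the job in at 31.0 s of the 72 s allowed.

- **Pot:** I tipped it twice towards +y with the closed fingertips. It stands wholly on the mat at about (0.412, 0.141).
- **Truck:** I took the leftmost of the two look-alikes, gripped it across the load box, lowered it until it touched the pot, released it and backed away.
- **Last checks:** From overhead, the truck's origin is about 2 mm from the pot's centre and the two are aligned to within about 0.03 rad. The side and scene views show it level. Wrist force was about 0 after release. I saw no other goods disturbed in the pictures, but I did not measure their positions again.
- **Disagreements:** The scene network put the truck 2 cm off in y, and the side-view and overhead measurements contradict that. The side-only silhouette fit of the pot differed from the scene fit by about 5 mm and 0.05 rad. I relied on the scene and two-view fits, and the overhead view confirmed them.

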